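# Aim the index arm of the rotary stage and clamp it

### The job

On the black granite plate, push the pointed index arm of the rotary stage round with a fingertip until it points at the middle of the ring gauge (the steel ring with a hole through it). Then, leaving the arm there, push the ball-ended clamp lever at the foot of the stage round to its stop, fully home. Push gently, and leave the ring gauge and all other loose things standing where they are.

Things in the scene. Friction and masses are not known exactly. Their poses are not given: they have to be found in the camera images.
- rotary: The fixed rotary stage: round grey base 170 mm across, 50 mm high, carrying a steel top 156 mm across up to 75 mm above the granite. Origin at the centre of its underside, on the granite (580 x 760 mm plate, top at z = 0.060). A lug 36 mm wide on its -y side carries the clamp lever.
- index_axis (a point): On the index arm's vertical turning axis (the stage's centre), 92 mm above the granite. x axis along the arm to its tip, z up; turns with it. The arm is a level steel bar 16 mm wide, 85 to 99 mm above the granite, from 30 mm behind the axis to 130 mm ahead, then a cone. Beyond 90 mm out it overhangs free space. At the axis a nut 30 mm across stands 12 mm above it.
- index_tip (a point): The point of the index arm's cone, 152 mm from its axis, at mid-height of the bar; axes as index_axis.
- index_arm (a joint): Angle of the index arm, counter-clockwise positive seen from above; 0 where it lies straight over the clamp lever's pivot, near which it starts. It turns all the way round either way (stops only at +-6.2 rad), with dry friction of 0.15 N m (about 1.5 N of push at 100 mm), and stays where it is left, clamped or not.
- clamp_pivot (a point): On the clamp lever's vertical axis, 51 mm above the granite, 125 mm from the stage's centre. x axis along the lever to the ball, z up; turns with it. The lever is a level dark steel bar 12 x 12 mm, 45 to 57 mm above the granite, with a black ball 22 mm across on its end. From 25 mm out from the pivot it overhangs bare granite.
- clamp_ball (a point): Centre of the clamp lever's ball, 82 mm from the pivot; axes as clamp_pivot.
- clamp (a joint): Angle of the clamp lever: 0 fully open, 1.4 rad its closed stop (fully home). It grows as the lever turns clockwise seen from above: open, the lever slants away from the robot; its ball sweeps to the robot's right and then towards the robot. Dry friction 0.2 N m (about 3 N of push at 65 mm); it stays where it is left.
- ring_gauge: The ring gauge: bare steel ring, 44 mm outside, 20 mm hole right through, 20 mm high, lying flat and loose on the granite about 0.18 m from the arm's axis; origin at the centre of its underside. It stands in one of three places around the stage (left, far or near side); the disc and the block are in the others.
- disc_master: Solid bare-steel disc, 40 mm across, 24 mm high, no hole, loose on the granite about 0.18 m from the arm's axis; origin at the centre of its underside. Leave it where it is.
- gauge_block: Bare-steel square block 35 x 35 x 22 mm high, loose on the granite about 0.18 m from the arm's axis; origin at the centre of its underside. Leave it where it is.
- v_block: Dark steel V-block 40 x 50 x 38 mm high, near right corner of the granite; origin at the centre of its underside. Leave it where it is.
- bush: Turned steel bush, 34 mm across, 46 mm high, left edge of the granite; origin at the centre of its underside. Leave it where it is.
- jar: Small amber jar with a black cap, 44 mm across, 50 mm high, near left corner of the granite; origin at the centre of its underside. Leave it where it is.
- mouse: Black computer mouse, 100 x 58 x 33 mm high, on the wooden table left of the granite; origin at the centre of its underside. Leave it where it is.
- screwdriver: Screwdriver lying on the wooden table right of the granite; origin under it. Leave it where it is.

How it is judged:
By the outcome, as a careful person would: the job done as asked, in the order asked, and still so for the second after the job is handed in, with the robot touching nothing.
It also fails if it takes over 72 s, if anything falls off the work surface, if the arm or the gripper's body presses on something with over 40 N, if the wrist force passes 120 N, or if a joint passes its speed limit or range.

### The arm

A 6-joint arm with a two-finger parallel gripper is mounted at the origin on the work surface. World frame = base frame: x ahead of the robot, y to its left, z up, the work surface at z = 0. Lengths are in m, angles in rad, forces in N, time in s.
With the tool pointing down it reaches from about 0.35 to 0.775 m from the base axis. Payload 7.3 kg.
Tool frame: the origin (TCP) lies at the very end of the fingers, on their centre line; the grasp point (between the pads) lies 19 mm behind it (robot.grip_point_offset is the distance from the TCP to the grasp point, in m); z points along the fingers, y is the line along which they close (so a half turn about z gives the same grasp; the last joint's range is limited). The gripper opens to 92 mm and grips with 3 to 60 N. Pads are 19 mm wide; open, the fingers measure 130 mm over their backs; the gripper's body (75 mm by 190 mm) begins 47 mm behind the grasp point.
Start: joints at [1.041, 0.342, 1.524, -0, 1.275, -0.146], TCP at [0.197, 0.487, 0.227] pointing down, gripper open.
Joint ranges: [-2.53, 2.53], [-0.77, 2.02], [0.04, 2.7], [-1, 4.14], [0.28, 2.66], [-3.11, 3.11]. Speed limits (rad/s): [2.57, 2.57, 3.14, 3.14, 3.14, 3.14].

### API

Orientations are given as a unit quaternion [w, x, y, z].
In Python, from workcell import robot gives the robot as it stands.
- The arm moves only by the shell command python3 -m handwheel 'ROWS'. ROWS is JSON, a list of rows, each an object with "angular": the turn, a rotation vector about the tool's x, y, z each as a share of 180 degrees, from -1 to 1, a list of three; "translation": the shift along the tool's x, y, z each as a share of 0.1 m, from -1 to 1, a list of three; "hand": the opening, from 0 (shut) to 1 (fully open). In form: [{"angular": [ax, ay, az], "translation": [dx, dy, dz], "hand": hand}, ...]. A call has 1 to 8 rows; each row is the pose to reach, as a shift and turn from the pose commanded when the call began, along the tool's axes at that moment, turning the shorter way round; what a row does not reach only later rows make up. A row lasts 1/12 s, in which the tool goes at most 41.7 mm and 7.16 degrees, less where a joint would pass 70% of its speed; a pose out of reach is approached as far as the arm can. A call with a number of a shift or a turn outside -1 to 1 is refused whole. A call with a gripper value outside its range is refused whole. The fingers move at their own pace and stop on an object; the grip force is fixed at half the most. Time passes only in rows, so rows that repeat a pose let the fingers close. It gives the time, the measured TCP pose, the force, the opening and the grip force at its end, in the units of the state.
- robot.state(): the state, without advancing time (a new reading comes with each control period).
- robot.camera(name): name is "side" or "top"; returns a dict with "image" (400x640x3 uint8, red, green, blue), "fov_y" (degrees; the focal length in pixels is half the picture's height over the tangent of half this angle, whatever the lens; pixels are square), "cx", "cy" (the principal point, pixels), "extrinsics" (4x4, takes a point from world to camera coordinates). Camera axes: x right, y up, looking along -z (the intrinsics and any distortion apply to the point x, -y, -z); pixel columns grow to the right and rows downward; lengths in m; the calibration is good to about 2 mm. A picture is of the moment at which its call begins. There is no depth.
- robot.hand_in(): hands the job in; it is judged then, once.
The state is a dict: "clock": time; "qpos": joint angles; "qd": joint speeds; "joint_efforts": joint torques, N m; "eef_pos": TCP position; "tcp_rot": TCP orientation; "contact_force": force on the tool from outside, world axes, zero at the start; "wrist_torque": the same for the moment, N m; "gripper_width": opening from 0.0 (shut) to 1.0 (fully open); "finger_force": force on a finger pad.
Only numpy, scipy, OpenCV 4.12 (cv2) and the standard library are available. Lean on these libraries where they do the work, as an engineer would, in place of code of your own. Each camera call takes 0.05 s, during which the arm holds its last target. There are 200 camera calls.

## Working session

There is one attempt and no reset: what is moved stays moved. The work goes in short steps, Python scripts to look and compute and a shell command to move; the robot and the scene stay as the last step left them, time stands still between calls to the robot, and variables do not carry over. Pictures are saved under pics/ and viewed, at most 10 in all, crops included, and the job is handed in when it is done.

```bash
mkdir -p pics
cat > h.py <<'E'
import numpy as np, cv2
from workcell import robot
def snap(n,f):
    c=robot.camera(n); cv2.imwrite('pics/'+f,c['image'][:,:,::-1]); return c
def K(c):
    f=200/np.tan(np.radians(c['fov_y'])/2); return f
def ray(c,u,v,z):
    f=K(c);d=np.array([(u-c['cx'])/f,-(v-c['cy'])/f,-1]);E=np.array(c['extrinsics']);R=E[:3,:3];t=E[:3,3]
    o=-R.T@t;d=R.T@d;return o+d*(z-o[2])/d[2]
def proj(c,p):
    E=np.array(c['extrinsics']);q=E[:3,:3]@np.array(p)+E[:3,3];f=K(c);return c['cx']+f*q[0]/-q[2],c['cy']-f*q[1]/-q[2]
E
python3 - <<'E'
from h import *
for n in('top','side'):
    c=snap(n,n+'1.png');print({k:v for k,v in c.items() if k!='image'})
print(robot.state())
E
```

```text
{'fov_y': 55.694328256830616, 'cx': 322.3401373443194, 'cy': 202.31281605162698, 'extrinsics': array([[ 0.01994301, -0.99979477,  0.00356414, -0.03624713],
       [ 0.99537853,  0.0201896 ,  0.09388267, -0.55514049],
       [-0.09393536,  0.00167537,  0.99557689, -1.29977014],
       [ 0.        ,  0.        ,  0.        ,  1.        ]])}
{'fov_y': 49.95823968560234, 'cx': 319.7670326093946, 'cy': 197.96249000223747, 'extrinsics': array([[-0.85661164, -0.51582799,  0.01174649,  0.47938542],
       [ 0.3262104 , -0.52380304,  0.78690352, -0.27424082],
       [-0.39975401,  0.67790254,  0.61696424, -1.04713564],
       [ 0.        ,  0.        ,  0.        ,  1.        ]])}
{'clock': 0.1, 'qpos': array([ 1.04100533e+00,  3.42653482e-01,  1.52490691e+00,  1.73300109e-05,
        1.27539156e+00, -1.45983751e-01]), 'qd': array([-0.00167365, -0.00113342,  0.00039102, -0.00167107,  0.00077727,
       -0.00152596]), 'joint_efforts': array([ 2.69392709e-03, -4.32003021e+01, -2.44695801e+01,  7.21383607e-02,
        5.25673782e-02, -1.07926169e-05]), 'eef_pos': array([0.19637415, 0.48650947, 0.22611932]), 'tcp_rot': array([-2.33120705e-04,  1.90730354e-01,  9.81642231e-01, -6.38476119e-04]), 'contact_force': array([ 0.30161732, -0.42465822,  0.24730586]), 'wrist_torque': array([ 0.0007682 , -0.01910521,  0.0110059 ]), 'finger_force': 0.0, 'gripper_width': 1.0009226529150548}
```

View pics/top1.png

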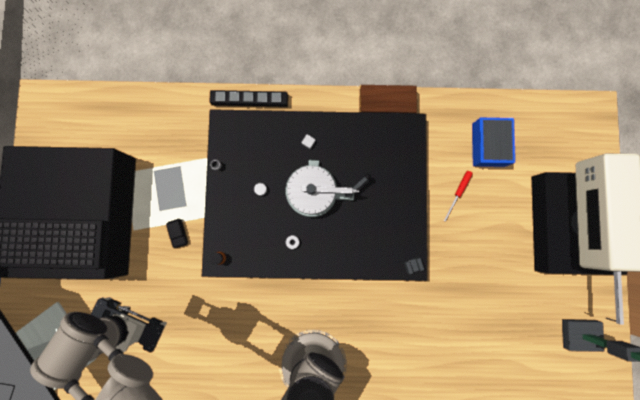

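View pics/side1.png

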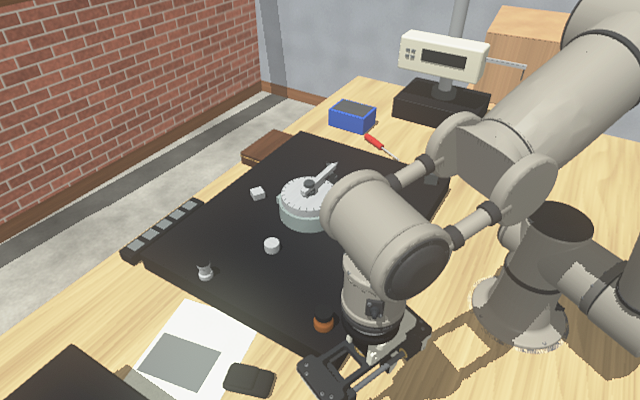

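The top view shows the ring gauge at about (292,242), on the near side. The disc is at (260,189), the block at (308,141) and the stage at about (312,190). The index arm points right to about (358,190), and the clamp lever's ball is near (365,181).

Run:
```python
from h import *
c=robot.camera('top');im=c['image']
g=cv2.cvtColor(im,cv2.COLOR_RGB2GRAY)
def cen(x0,x1,y0,y1,th):
    s=(g[y0:y1,x0:x1]>th).astype(np.uint8);cs,_=cv2.findContours(s,cv2.RETR_EXTERNAL,2)
    k=max(cs,key=cv2.contourArea);(x,y),r=cv2.minEnclosingCircle(k);m=cv2.moments(k);return m['m10']/m['m00']+x0,m['m01']/m['m00']+y0,r
a=cen(280,305,232,252,110);print('ring',a,ray(c,a[0],a[1],.08))
a=cen(250,272,178,200,110);print('disc',a,ray(c,a[0],a[1],.084))
a=cen(298,320,130,152,110);print('block',a,ray(c,a[0],a[1],.082))
# stage top: bright circle, open away the arm
s=(g[155:225,275:375]>140).astype(np.uint8);s=cv2.morphologyEx(s,cv2.MORPH_OPEN,cv2.getStructuringElement(2,(21,21)))
k=max(cv2.findContours(s,cv2.RETR_EXTERNAL,2)[0],key=cv2.contourArea);e=cv2.fitEllipse(k);print('top',e,ray(c,e[0][0]+275,e[0][1]+155,.135))
crop=im[120:260,240:400,::-1];cv2.imwrite('pics/crop1.png',cv2.resize(crop,None,fx=5,fy=4.2857,interpolation=2) if 0 else cv2.resize(crop,None,fx=4.2,fy=4.2,interpolation=cv2.INTER_CUBIC))
```

```text
ring (291.91503267973854, 241.76339869281045, 6.842686653137207) [0.41685775 0.07356103 0.08      ]
disc (259.60064412238324, 188.5636070853462, 6.270068168640137) [0.59240187 0.18661909 0.084     ]
block (307.84323432343234, 140.78877887788778, 6.7334747314453125) [0.7599332  0.02858406 0.082     ]
top ((29.15022087097168, 47.8741340637207), (21.042877197265625, 28.792865753173828), 107.61811065673828) [0.54249374 0.03349923 0.135     ]
```

View pics/crop1.png

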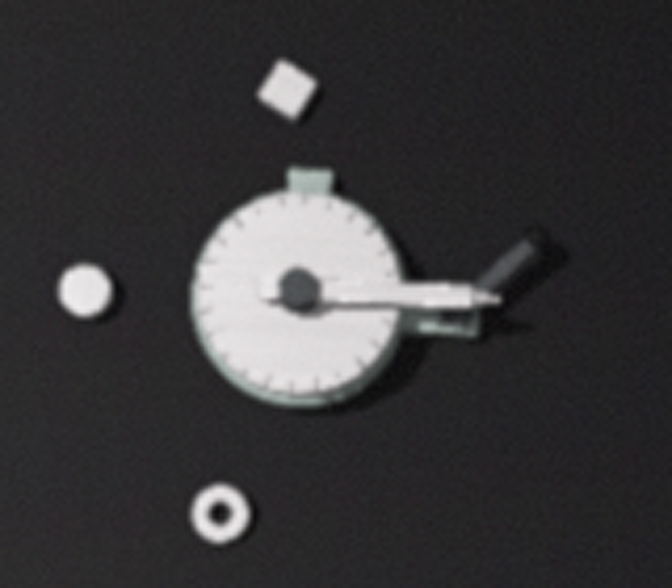

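Run:
```python
from h import *
c=robot.camera('top')
P=lambda x,y,z: ray(c,(x+.5)/4.2-.5+240,(y+.5)/4.2-.5+120,z)
A=P(299,289,.171);B=P(298,291,.135);T=P(500,299,.152);L=P(540,240,.111);R=P(220,513,.08)
print('nut',A,'top',B,'tip',T,'ball',L,'ring',R)
a=(A+B)/2
for n,q in(('tip',T),('ring',R),('ball',L)): d=(q-a)[:2];print(n,np.hypot(*d),np.degrees(np.arctan2(d[1],d[0])))
s=robot.camera('side')
for q in (A,T,L,R):print(proj(s,q))
```

```text
nut [0.58498524 0.01210702 0.171     ] top [0.58813303 0.01391005 0.135     ] tip [ 0.58294958 -0.13958417  0.152     ] ball [ 0.63549381 -0.17451266  0.111     ] ring [0.41686831 0.0732787  0.08      ]
tip 0.15263539543445623 -91.35506847800458
ring 0.18007628118963273 160.44616731592708
ball 0.1938009352757825 -75.37452059056166
(np.float64(310.2206610033594), np.float64(181.48332323570395))
(np.float64(337.8007765044672), np.float64(161.55131766496214))
(np.float64(328.1360223079511), np.float64(162.42901260663072))
(np.float64(352.6683483285294), np.float64(241.74481873908442))
```

```bash
python3 -m handwheel '[{"angular":[0,0,-0.122],"translation":[0,0,0],"hand":0},{"angular":[0,0,-0.122],"translation":[0,0,0],"hand":0},{"angular":[0,0,-0.122],"translation":[0,0,0],"hand":0},{"angular":[0,0,-0.122],"translation":[0,0,0],"hand":0},{"angular":[0,0,-0.122],"translation":[0,0,0],"hand":0}]'
python3 -m handwheel '[{"angular":[0,0,0],"translation":[-0.7,-1,0],"hand":0},{"angular":[0,0,0],"translation":[-0.7,-1,0],"hand":0},{"angular":[0,0,0],"translation":[-0.7,-1,0],"hand":0},{"angular":[0,0,0],"translation":[-0.7,-1,0],"hand":0}]'
```

```text
clock: 0.67
eef_pos: [0.1966, 0.4868, 0.2267]
tcp_rot: [-0.0, 0.002, 1.0, -0.0]
contact_force: [-0.1, 0.1, -0.2]
gripper_width: 0.688
finger_force: 0.0
clock: 1.0
eef_pos: [0.2694, 0.3825, 0.2267]
tcp_rot: [0.001, 0.004, 1.0, -0.001]
contact_force: [0.2, 0.4, 1.1]
gripper_width: 0.398
finger_force: 0.0
```

```bash
python3 -m handwheel '[{"angular":[0,0,0],"translation":[-0.71,-0.98,0],"hand":0},{"angular":[0,0,0],"translation":[-0.71,-0.98,0],"hand":0},{"angular":[0,0,0],"translation":[-0.71,-0.98,0],"hand":0},{"angular":[0,0,0],"translation":[-0.71,-0.98,0],"hand":0}]' >/dev/null
python3 -m handwheel '[{"angular":[0,0,0],"translation":[-0.71,-0.98,0],"hand":0},{"angular":[0,0,0],"translation":[-0.71,-0.98,0],"hand":0},{"angular":[0,0,0],"translation":[-0.71,-0.98,0],"hand":0},{"angular":[0,0,0],"translation":[-0.71,-0.98,0],"hand":0}]' >/dev/null
python3 -m handwheel '[{"angular":[0,0,0],"translation":[-0.71,-0.98,0],"hand":0},{"angular":[0,0,0],"translation":[-0.71,-0.98,0],"hand":0},{"angular":[0,0,0],"translation":[-0.71,-0.98,0],"hand":0},{"angular":[0,0,0],"translation":[-0.71,-0.98,0],"hand":0}]' >/dev/null
python3 -m handwheel '[{"angular":[0,0,0],"translation":[-0.71,-0.98,0],"hand":0},{"angular":[0,0,0],"translation":[-0.71,-0.98,0],"hand":0},{"angular":[0,0,0],"translation":[-0.71,-0.98,0],"hand":0},{"angular":[0,0,0],"translation":[-0.71,-0.98,0],"hand":0}]'
python3 -m handwheel '[{"angular":[0,0,0],"translation":[-0.71,-0.98,0],"hand":0},{"angular":[0,0,0],"translation":[-0.71,-0.98,0],"hand":0},{"angular":[0,0,0],"translation":[-0.71,-0.98,0],"hand":0},{"angular":[0,0,0],"translation":[-0.71,-0.98,0],"hand":0},{"angular":[0,0,0],"translation":[-0.71,-0.98,0],"hand":0}]'
python3 - <<'E'
import numpy as np
C=np.array([.5866,.013])
for t in(-91.4,-105,-120,-135,-150,-165,-180,-190,-199.6):
    a=np.radians(t);u=np.array([np.cos(a),np.sin(a)]);n=np.array([-u[1],u[0]])
    print(t,np.round(C+.115*u+n*(8+9.5*abs(n[0])+19*abs(n[1]))*1e-3,3))
E
```

```text
clock: 2.33
eef_pos: [0.5534, -0.0094, 0.2261]
tcp_rot: [0.001, 0.004, 1.0, -0.001]
contact_force: [-1.4, 0.7, -0.1]
gripper_width: -0.001
finger_force: 0.0
clock: 2.75
eef_pos: [0.6216, -0.1036, 0.2255]
tcp_rot: [-0.001, 0.002, 1.0, 0.001]
contact_force: [-0.6, 0.4, 0.1]
gripper_width: 0.004
finger_force: 0.0
-91.4 [ 0.602 -0.102]
-105 [ 0.578 -0.104]
-120 [ 0.551 -0.099]
-135 [ 0.525 -0.088]
-150 [ 0.502 -0.07 ]
-165 [ 0.483 -0.045]
-180 [ 0.472 -0.014]
-190 [0.468 0.005]
-199.6 [0.469 0.024]
```

```bash
python3 -m handwheel '[{"angular":[0,0,0],"translation":[0,0,0.4],"hand":0},{"angular":[0,0,0],"translation":[0,0,0.7],"hand":0},{"angular":[0,0,0],"translation":[0,0,0.83],"hand":0},{"angular":[0,0,0],"translation":[0,0,0.83],"hand":0}]'
python3 -m handwheel '[{"angular":[0,0,0],"translation":[0.06,0,0],"hand":0},{"angular":[0,0,0],"translation":[0.12,0,0],"hand":0},{"angular":[0,0,0],"translation":[0.18,0,0],"hand":0},{"angular":[0,0,0],"translation":[0.24,0,0],"hand":0},{"angular":[0,0,0],"translation":[0.3,0,0],"hand":0},{"angular":[0,0,0],"translation":[0.36,0,0],"hand":0},{"angular":[0,0,0],"translation":[0.42,0,0],"hand":0},{"angular":[0,0,0],"translation":[0.48,0,0],"hand":0}]'
python3 - <<'E'
from h import *
c=robot.camera('top');cv2.imwrite('pics/p2.png',cv2.resize(c['image'][100:260,220:420,::-1],None,fx=3.5,fy=3.5,interpolation=2))
E
```

```text
clock: 3.08
eef_pos: [0.6185, -0.1005, 0.14]
tcp_rot: [-0.004, 0.0, 1.0, 0.001]
contact_force: [0.3, 1.0, 0.1]
gripper_width: 0.003
finger_force: 0.0
clock: 3.75
eef_pos: [0.5728, -0.1034, 0.144]
tcp_rot: [0.0, 0.0, 1.0, -0.0]
contact_force: [2.2, 0.1, 0.4]
gripper_width: 0.006
finger_force: 0.8
```

View pics/p2.png

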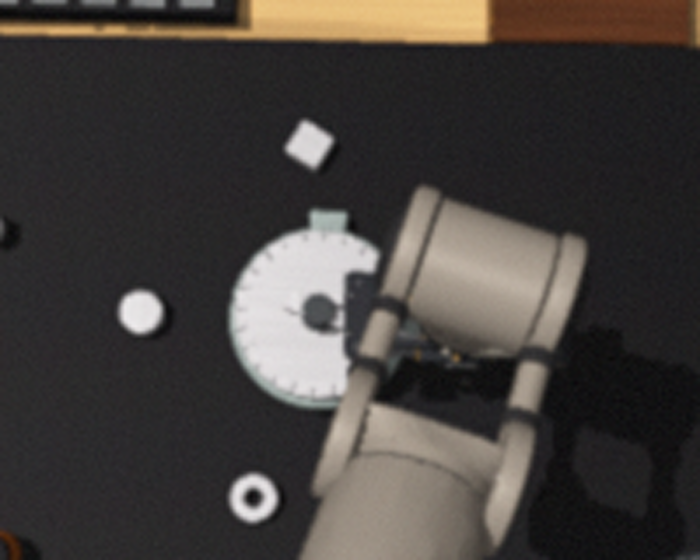

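The robot hides the arm's bar, but the tail at (290,310) has turned and the push force is about 2 N. I'm carrying on round.

```bash
python3 -m handwheel '[{"angular":[0,0,0],"translation":[0.09,0.01,0],"hand":0},{"angular":[0,0,0],"translation":[0.16,0.03,0],"hand":0},{"angular":[0,0,0],"translation":[0.23,0.05,0],"hand":0},{"angular":[0,0,0],"translation":[0.30,0.07,0],"hand":0},{"angular":[0,0,0],"translation":[0.36,0.10,0],"hand":0},{"angular":[0,0,0],"translation":[0.43,0.13,0],"hand":0},{"angular":[0,0,0],"translation":[0.49,0.16,0],"hand":0},{"angular":[0,0,0],"translation":[0.55,0.2,0],"hand":0}]'
python3 -m handwheel '[{"angular":[0,0,0],"translation":[0.06,0.05,0],"hand":0},{"angular":[0,0,0],"translation":[0.12,0.09,0],"hand":0},{"angular":[0,0,0],"translation":[0.17,0.14,0],"hand":0},{"angular":[0,0,0],"translation":[0.22,0.2,0],"hand":0},{"angular":[0,0,0],"translation":[0.27,0.26,0],"hand":0},{"angular":[0,0,0],"translation":[0.31,0.32,0],"hand":0},{"angular":[0,0,0],"translation":[0.36,0.39,0],"hand":0},{"angular":[0,0,0],"translation":[0.39,0.46,0],"hand":0}]'
python3 -m handwheel '[{"angular":[0,0,0],"translation":[0.02,0.07,0],"hand":0},{"angular":[0,0,0],"translation":[0.04,0.12,0],"hand":0},{"angular":[0,0,0],"translation":[0.06,0.18,0],"hand":0},{"angular":[0,0,0],"translation":[0.08,0.24,0],"hand":0},{"angular":[0,0,0],"translation":[0.09,0.29,0],"hand":0},{"angular":[0,0,0],"translation":[0.1,0.34,0],"hand":0},{"angular":[0,0,0],"translation":[0.1,0.36,0],"hand":0},{"angular":[0,0,0],"translation":[0.1,0.36,0],"hand":0}]'
python3 - <<'E'
from h import *
o=[]
for n,(x,y) in(('top',(220,120)),('side',(240,120))):
    c=robot.camera(n);o.append(cv2.resize(c['image'][y:y+150,x:x+160,::-1],None,fx=2.5*1,fy=2.5,interpolation=2))
cv2.imwrite('pics/p3.png',np.hstack(o))
E
```

```text
clock: 4.47
eef_pos: [0.5177, -0.0831, 0.1437]
tcp_rot: [0.0, 0.0, 1.0, -0.0]
contact_force: [2.5, -0.8, -0.2]
gripper_width: 0.003
finger_force: 0.8
clock: 5.13
eef_pos: [0.4786, -0.0366, 0.1437]
tcp_rot: [-0.0, 0.0, 1.0, 0.0]
contact_force: [1.2, -1.3, -0.1]
gripper_width: 0.004
finger_force: 0.7
clock: 5.8
eef_pos: [0.4691, -0.0007, 0.1436]
tcp_rot: [-0.0, -0.0, 1.0, 0.0]
contact_force: [0.6, -0.6, -0.3]
gripper_width: 0.003
finger_force: 0.0
```

View pics/p3.png

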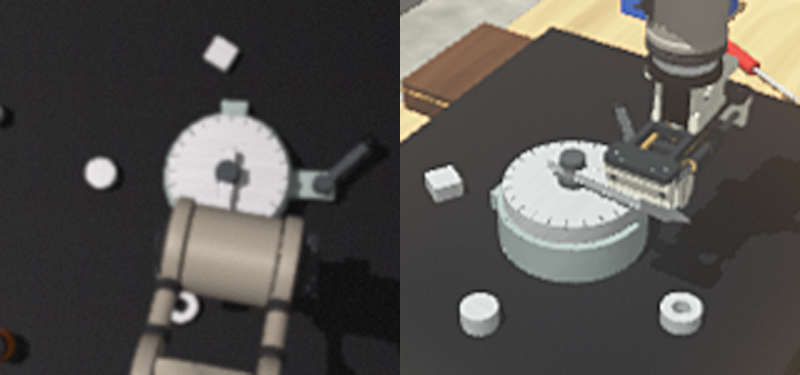

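Run:
```python
from h import *
C=np.array([.5866,.013])
c=robot.camera('side')
T=ray(c,355.2,207.2,.152);d=T[:2]-C;print(T,np.hypot(*d),np.degrees(np.arctan2(d[1],d[0])))
nut=ray(c,240+(571-400)/2.5,120+157/2.5,.171);print(nut)
R=ray(c,240+(682-400)/2.5,120+306/2.5,.08);print(R, robot.state()['eef_pos'])
```

```text
[0.43981717 0.02440251 0.152     ] 0.14722505572565414 175.55802231679345
[0.58594124 0.01986589 0.171     ]
[0.41544632 0.07526286 0.08      ] [ 0.46908882 -0.00121356  0.14355276]
```

```bash
python3 -m handwheel '[{"angular":[0,0,0],"translation":[0,0.05,0],"hand":0},{"angular":[0,0,0],"translation":[0,0.1,0],"hand":0},{"angular":[0,0,0],"translation":[0,0.14,0],"hand":0},{"angular":[0,0,0],"translation":[0,0.17,0],"hand":0},{"angular":[0,0,0],"translation":[0,0.18,0],"hand":0},{"angular":[0,0,0],"translation":[0,0.19,0],"hand":0},{"angular":[0,0,0],"translation":[0,0.19,0],"hand":0}]'
python3 -m handwheel '[{"angular":[0,0,0],"translation":[0,-0.2,0],"hand":0},{"angular":[0,0,0],"translation":[0,-0.5,0],"hand":0},{"angular":[0,0,0],"translation":[0,-0.9,0],"hand":0},{"angular":[0,0,0],"translation":[0,-1,0],"hand":0},{"angular":[0,0,0],"translation":[0,-1,0],"hand":0}]'
python3 - <<'E'
from h import *
o=[]
for n,(x,y) in(('top',(240,150)),('side',(260,150))):
    c=robot.camera(n);o.append(cv2.resize(c['image'][y:y+110,x:x+130,::-1],None,fx=3,fy=5*.6,interpolation=2))
cv2.imwrite('pics/p4.png',np.hstack(o))
E
```

```text
clock: 6.53
eef_pos: [0.4693, 0.0179, 0.1437]
tcp_rot: [0.0, 0.0, 1.0, 0.0]
contact_force: [-0.5, -0.4, 0.9]
gripper_width: 0.008
finger_force: 0.3
clock: 6.95
eef_pos: [0.4692, -0.0845, 0.1436]
tcp_rot: [-0.0, 0.002, 1.0, 0.0]
contact_force: [-0.1, -1.0, -0.6]
gripper_width: 0.008
finger_force: 0.0
```

View pics/p4.png

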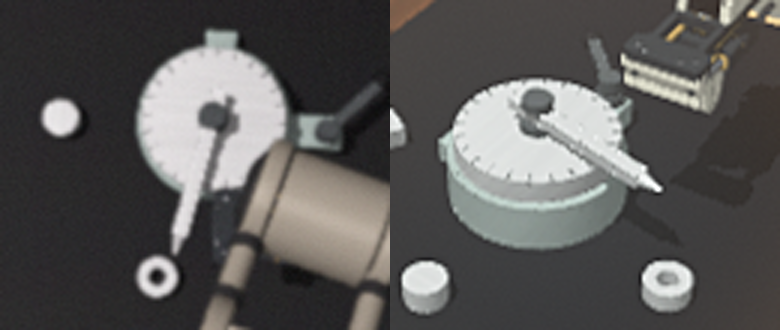

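Now the arm is in plain view. In the top crop the tip is at (177,252), the nut at (213,117) and the ring at (158,277). In the side crop the tip is at (660,187).

```bash
cat > m.py <<'E'
from h import *
def hole(c,box):
    x,y,w,h=box;g=cv2.cvtColor(c['image'],cv2.COLOR_RGB2GRAY)[y:y+h,x:x+w]
    k=max(cv2.findContours((g>110).astype(np.uint8),cv2.RETR_EXTERNAL,2)[0],key=cv2.contourArea)
    return cv2.minEnclosingCircle(k)[0]+np.array([x,y])
def run(tip,nut,ring,tips,nuts):
    t=robot.camera('top');s=robot.camera('side')
    f=lambda c,p,o,z:ray(c,(p[0]+.5)/3-.5+o[0],(p[1]+.5)/3-.5+o[1],z)
    o=(240,150);q=(260-130,150)
    T=f(t,tip,o,.152);A=f(t,nut,o,.171);R=f(t,ring,o,.08)
    Ts=f(s,tips,q,.152);As=f(s,nuts,q,.171)
    ang=lambda p,c:np.degrees(np.arctan2(*(p-c)[:2][::-1]))
    for n,C in(('nut',A),('est',np.array([.5866,.013,0]))):
        print(n,C[:2],'tip',ang(T,C),np.hypot(*(T-C)[:2]),'ring',ang(R,C),np.hypot(*(R-C)[:2]))
    print('side',Ts,As,ang(Ts,As),'top tip',T)
E
python3 - <<'E'
from m import *
run((177,252),(213,117),(158,277),(661,188),(537,100))
E
```

```text
nut [0.58422552 0.01253669] tip 166.0329680714932 0.14511360771809145 ring 160.47669128823333 0.1783782594817338
est [0.5866 0.013 ] tip 166.43075675198693 0.14730960597373632 ring 160.86726780436092 0.18046557611827788
side [0.44158772 0.04984686 0.152     ] [0.58483931 0.02026058 0.171     ] 168.3305694625962 top tip [0.44340223 0.04756183 0.152     ]
```

```bash
python3 -m handwheel '[{"angular":[0,0,0],"translation":[0,0.4,0],"hand":0},{"angular":[0,0,0],"translation":[0,0.75,0],"hand":0},{"angular":[0,0,0],"translation":[0,0.93,0],"hand":0},{"angular":[0,0,0],"translation":[0,0.98,0],"hand":0},{"angular":[0,0,0],"translation":[0,1,0],"hand":0},{"angular":[0,0,0],"translation":[0,1,0],"hand":0}]'
python3 -m handwheel '[{"angular":[0,0,0],"translation":[0,0.03,0],"hand":0},{"angular":[0,0,0],"translation":[0,0.06,0],"hand":0},{"angular":[0,0,0],"translation":[0,0.08,0],"hand":0},{"angular":[0,0,0],"translation":[0,0.1,0],"hand":0},{"angular":[0,0,0],"translation":[0,0.105,0],"hand":0},{"angular":[0,0,0],"translation":[0,0.105,0],"hand":0}]'
python3 -m handwheel '[{"angular":[0,0,0],"translation":[0,-0.2,0],"hand":0},{"angular":[0,0,0],"translation":[0,-0.5,0],"hand":0},{"angular":[0,0,0],"translation":[0,-0.9,0],"hand":0},{"angular":[0,0,0],"translation":[0,-1,0],"hand":0},{"angular":[0,0,0],"translation":[0,-1,0],"hand":0}]'
python3 - <<'E'
from h import *
o=[]
for n,(x,y) in(('top',(240,170)),('side',(280,160))):
    c=robot.camera(n);o.append(cv2.resize(c['image'][y:y+100,x:x+80,::-1],None,fx=5,fy=5,interpolation=2))
cv2.imwrite('pics/p5.png',np.hstack(o))
E
```

```text
clock: 7.65
eef_pos: [0.4692, 0.0183, 0.1437]
tcp_rot: [-0.0, -0.001, 1.0, -0.0]
contact_force: [1.2, -0.2, -0.2]
gripper_width: 0.008
finger_force: 0.0
clock: 8.15
eef_pos: [0.4694, 0.0281, 0.1437]
tcp_rot: [0.0, 0.0, 1.0, 0.0]
contact_force: [0.2, -1.5, 1.1]
gripper_width: 0.005
finger_force: 0.6
clock: 8.57
eef_pos: [0.4693, -0.0741, 0.1436]
tcp_rot: [0.0, 0.002, 1.0, 0.0]
contact_force: [0.1, -0.1, 0.2]
gripper_width: 0.001
finger_force: 0.0
```

View pics/p5.png

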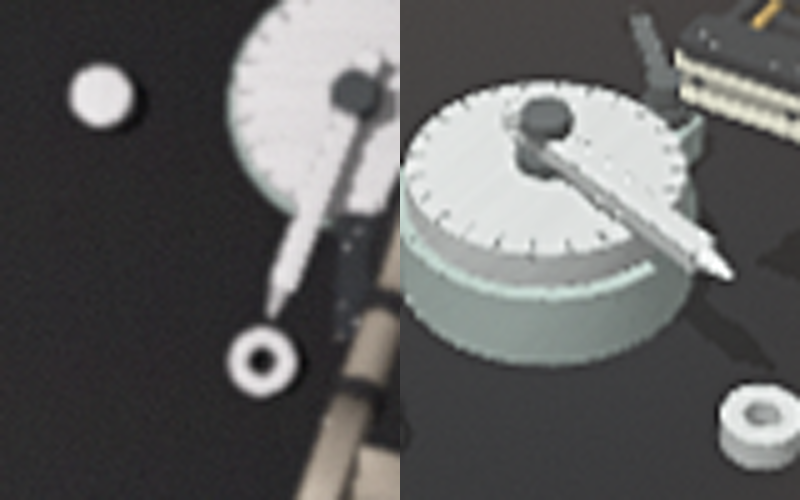

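Top crop: tip (272,316), nut (355,92), ring hole (262,361). Side crop: tip (733,277), nut (548,118).

Run:
```python
from h import *
t=robot.camera('top');s=robot.camera('side')
f=lambda c,p,o,z:ray(c,(p[0]+.5)/5-.5+o[0],(p[1]+.5)/5-.5+o[1],z)
o=(240,170);q=(280-80,160)
ang=lambda p,c:np.degrees(np.arctan2(*(p-c)[:2][::-1]))
# sub-pixel ring centroid (outer)
for n,c,p in(('t',t,((272,316),(355,92),(262,361),o)),('s',s,((733,277),(548,116),(762,413),q))):
    T=f(c,p[0],p[3],.152);A=f(c,p[1],p[3],.171);R=f(c,p[2],p[3],.08)
    for C in(A,np.array([.5866,.013,0])): print(n,C[:2],T[:2],R[:2],ang(T,C),ang(R,C),np.hypot(*(T-C)[:2]))
# bar direction in top view: bright pixels outside the stage, r 90..130
g=cv2.cvtColor(t['image'],cv2.COLOR_RGB2GRAY)
v,u=np.mgrid[212:236,288:312];m=g[212:236,288:312]>110
P=np.array([ray(t,a,b,.159) for a,b in zip(u[m],v[m])]);C=np.array([.5866,.013])
r=np.hypot(*(P[:,:2]-C).T);P=P[(r>.095)&(r<.15)][:,:2];mm=P.mean(0);d=mm-C
print(len(P),'bar',mm,np.degrees(np.arctan2(d[1],d[0])),cv2.fitLine(P.astype(np.float32),2,0,.01,.01).ravel())
```

```text
t [0.58632315 0.01279324] [0.44582385 0.06229742] [0.41674233 0.07327523] 160.59036102708725 160.37092601727167 0.1489654853399694
t [0.5866 0.013 ] [0.44582385 0.06229742] [0.41674233 0.07327523] 160.70061003448777 160.46239892089423 0.14915817228382072
s [0.58410441 0.01871906] [0.44485451 0.06423908] [0.41755788 0.07569638] 161.8977165105221 161.11364329754358 0.14650121673995278
s [0.5866 0.013 ] [0.44485451 0.06423908] [0.41755788 0.07569638] 160.1257605687553 159.65058415973888 0.15072235038247553
85 bar [0.47600745 0.05217977] 160.4922232774502 [ 0.9667433  -0.2557488   0.47600746  0.05217977]
```

The arm is at about 160.5° and the ring at about 160.4°, so it points true. Next is the clamp lever's geometry.

Run:
```python
from h import *
t=robot.camera('top')
p=ray(t,(328.5)/3-.5+240,130.5/3-.5+150,.117);B=np.array([.6355,-.1745]);print('pivot',p,np.hypot(*(p[:2]-[.5866,.013])),np.hypot(*(p[:2]-B)))
P=p[:2];d=B-P;a0=np.degrees(np.arctan2(d[1],d[0]));print('a0',a0)
for k in(-20,0,15,30,45,60,70,80.2):
    a=np.radians(a0-k);u=np.array([np.cos(a),np.sin(a)]);n=np.array([-u[1],u[0]])
    print(k,np.round(P+.066*u+n*(6+9.5*abs(n[0])+15*abs(n[1]))*1e-3,3))
```

```text
pivot [ 0.57953707 -0.11147044  0.117     ] 0.12467066954555268 0.08428863605565354
a0 -48.39864536853398
-20 [ 0.649 -0.122]
0 [ 0.641 -0.146]
15 [ 0.628 -0.161]
30 [ 0.611 -0.172]
45 [ 0.592 -0.178]
60 [ 0.577 -0.18 ]
70 [ 0.567 -0.18 ]
80.2 [ 0.556 -0.177]
```

```bash
python3 -m handwheel '[{"angular":[0,0,0],"translation":[0,0,-0.4],"hand":0},{"angular":[0,0,0],"translation":[0,0,-0.6],"hand":0},{"angular":[0,0,0],"translation":[-0.4,-0.1,-0.6],"hand":0},{"angular":[0,0,0],"translation":[-0.8,-0.2,-0.6],"hand":0},{"angular":[0,0,0],"translation":[-0.93,-0.26,-0.6],"hand":0}]'
python3 -m handwheel '[{"angular":[0,0,0],"translation":[-0.4,-0.1,0],"hand":0},{"angular":[0,0,0],"translation":[-0.8,-0.2,0],"hand":0},{"angular":[0,0,0],"translation":[-0.93,-0.26,0],"hand":0},{"angular":[0,0,0],"translation":[-0.93,-0.26,0],"hand":0}]'
python3 -m handwheel '[{"angular":[0,0,0],"translation":[0,0,0.3],"hand":0},{"angular":[0,0,0],"translation":[0,0,0.6],"hand":0},{"angular":[0,0,0],"translation":[0,0,0.85],"hand":0},{"angular":[0,0,0],"translation":[0,0,0.97],"hand":0},{"angular":[0,0,0],"translation":[0,0,0.97],"hand":0}]'
```

```text
clock: 9.23
eef_pos: [0.5664, -0.0973, 0.2043]
tcp_rot: [0.002, -0.001, 1.0, -0.0]
contact_force: [-1.3, -0.7, -0.6]
gripper_width: 0.005
finger_force: 0.0
clock: 9.57
eef_pos: [0.6575, -0.1234, 0.2019]
tcp_rot: [-0.0, -0.0, 1.0, 0.0]
contact_force: [-0.5, 0.7, -1.0]
gripper_width: 0.007
finger_force: 0.0
clock: 9.98
eef_pos: [0.6528, -0.1222, 0.1037]
tcp_rot: [-0.003, -0.0, 1.0, 0.001]
contact_force: [-0.9, 0.3, -0.0]
gripper_width: 0.008
finger_force: 0.0
```

```bash
python3 -m handwheel '[{"angular":[0,0,0],"translation":[0.05,-0.08,0],"hand":0},{"angular":[0,0,0],"translation":[0.1,-0.16,0],"hand":0},{"angular":[0,0,0],"translation":[0.14,-0.22,0],"hand":0},{"angular":[0,0,0],"translation":[0.18,-0.27,0],"hand":0},{"angular":[0,0,0],"translation":[0.225,-0.32,0],"hand":0},{"angular":[0,0,0],"translation":[0.27,-0.37,0],"hand":0},{"angular":[0,0,0],"translation":[0.32,-0.41,0],"hand":0},{"angular":[0,0,0],"translation":[0.38,-0.445,0],"hand":0}]'
python3 -m handwheel '[{"angular":[0,0,0],"translation":[0.06,-0.035,0],"hand":0},{"angular":[0,0,0],"translation":[0.11,-0.05,0],"hand":0},{"angular":[0,0,0],"translation":[0.17,-0.07,0],"hand":0},{"angular":[0,0,0],"translation":[0.25,-0.095,0],"hand":0},{"angular":[0,0,0],"translation":[0.32,-0.105,0],"hand":0},{"angular":[0,0,0],"translation":[0.4,-0.115,0],"hand":0},{"angular":[0,0,0],"translation":[0.45,-0.115,0],"hand":0},{"angular":[0,0,0],"translation":[0.45,-0.115,0],"hand":0}]'
python3 - <<'E'
from h import *
o=[]
for n,(x,y) in(('top',(290,140)),('side',(280,110))):
    c=robot.camera(n);o.append(cv2.resize(c['image'][y:y+110,x:x+100,::-1],None,fx=4,fy=4,interpolation=2))
cv2.imwrite('pics/p6.png',np.hstack(o))
E
```

```text
clock: 10.65
eef_pos: [0.617, -0.1678, 0.1075]
tcp_rot: [0.0, 0.0, 1.0, 0.001]
contact_force: [0.5, 8.4, 5.8]
gripper_width: 0.004
finger_force: 4.6
clock: 11.32
eef_pos: [0.5718, -0.1807, 0.1072]
tcp_rot: [0.0, 0.001, 1.0, -0.0]
contact_force: [2.2, 0.8, 1.6]
gripper_width: 0.001
finger_force: 1.0
```

View pics/p6.png

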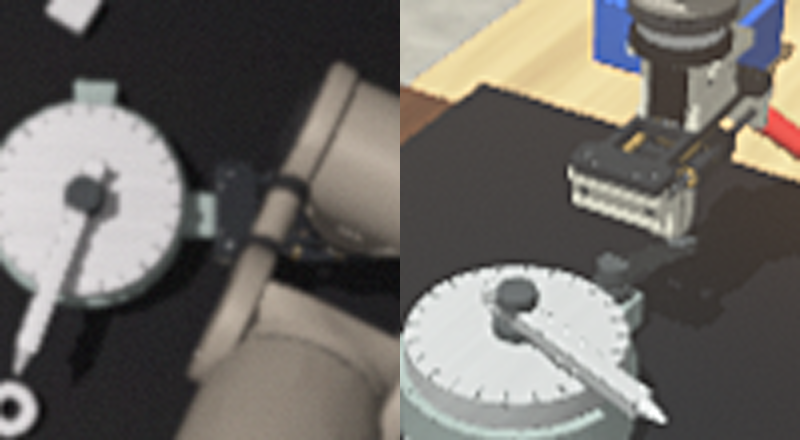

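The side crop shows the lever from its pivot at (612,265) to near (690,240), pushed most of the way, with the index arm undisturbed. I'll push on gently to the stop.

```bash
python3 -m handwheel '[{"angular":[0,0,0],"translation":[0.04,0.0,0],"hand":0},{"angular":[0,0,0],"translation":[0.07,0.01,0],"hand":0},{"angular":[0,0,0],"translation":[0.1,0.02,0],"hand":0},{"angular":[0,0,0],"translation":[0.13,0.03,0],"hand":0},{"angular":[0,0,0],"translation":[0.13,0.03,0],"hand":0}]'
python3 -m handwheel '[{"angular":[0,0,0],"translation":[0.02,0.0,0],"hand":0},{"angular":[0,0,0],"translation":[0.03,0.01,0],"hand":0},{"angular":[0,0,0],"translation":[0.03,0.01,0],"hand":0}]'
python3 -m handwheel '[{"angular":[0,0,0],"translation":[0.02,0.0,0],"hand":0},{"angular":[0,0,0],"translation":[0.03,0.01,0],"hand":0},{"angular":[0,0,0],"translation":[0.03,0.01,0],"hand":0}]'
```

```text
clock: 11.83
eef_pos: [0.5611, -0.1776, 0.1076]
tcp_rot: [0.003, 0.0, 1.0, -0.001]
contact_force: [8.7, -0.8, 0.4]
gripper_width: 0.006
finger_force: 3.9
clock: 12.08
eef_pos: [0.5601, -0.1778, 0.1083]
tcp_rot: [0.005, 0.0, 1.0, -0.002]
contact_force: [13.8, -4.9, -0.1]
gripper_width: 0.005
finger_force: 6.2
clock: 12.33
eef_pos: [0.5591, -0.1778, 0.109]
tcp_rot: [0.007, 0.0, 1.0, -0.004]
contact_force: [19.5, -8.4, -0.3]
gripper_width: 0.007
finger_force: 8.5
```

Force rises steadily with the tool nearly still, so the lever is on its stop. I'm backing off to check.

```bash
python3 -m handwheel '[{"angular":[0,0,0],"translation":[-0.2,0,0],"hand":0},{"angular":[0,0,0],"translation":[-0.4,0,0],"hand":0},{"angular":[0,0,0],"translation":[-0.5,0,-0.3],"hand":0},{"angular":[0,0,0],"translation":[-0.6,-0.3,-0.7],"hand":0},{"angular":[0,0,0],"translation":[-0.6,-0.7,-1],"hand":0},{"angular":[0,0,0],"translation":[-0.6,-1,-1],"hand":0},{"angular":[0,0,0],"translation":[-0.6,-1,-1],"hand":0}]'
python3 -m handwheel '[{"angular":[0,0,0],"translation":[0,-0.4,0],"hand":0},{"angular":[0,0,0],"translation":[0,-0.8,0],"hand":0},{"angular":[0,0,0],"translation":[0,-1,0],"hand":0},{"angular":[0,0,0],"translation":[0,-1,0],"hand":0},{"angular":[0,0,0],"translation":[0,-1,0],"hand":0}]'
python3 - <<'E'
from h import *
o=[]
for n,(x,y) in(('top',(250,130)),('side',(270,130))):
    c=robot.camera(n);o.append(cv2.resize(c['image'][y:y+130,x:x+130,::-1],None,fx=3,fy=3,interpolation=2))
cv2.imwrite('pics/p7.png',np.hstack(o))
E
```

```text
clock: 12.92
eef_pos: [0.6124, -0.2816, 0.2091]
tcp_rot: [0.001, 0.002, 1.0, -0.003]
contact_force: [-0.5, -0.2, 0.2]
gripper_width: 0.004
finger_force: 0.0
clock: 13.33
eef_pos: [0.6116, -0.3755, 0.2047]
tcp_rot: [-0.002, 0.001, 1.0, 0.001]
contact_force: [-0.6, 0.4, 0.6]
gripper_width: 0.002
finger_force: 0.0
```

View pics/p7.png

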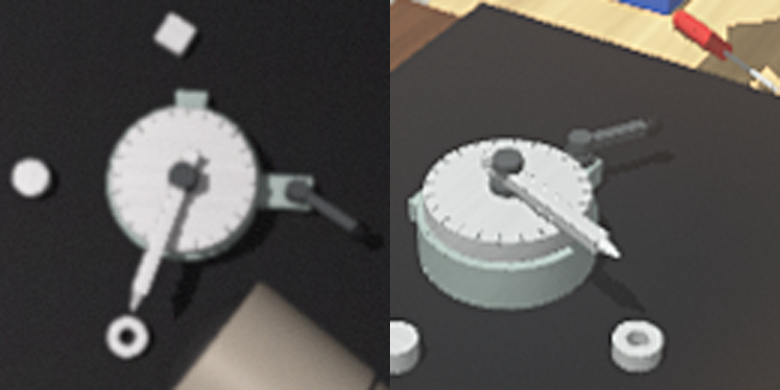

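The top crop shows the arm still on the ring, and the lever running from its pivot at (298,191) to a ball near (368,237). I'll measure the lever angle, since 80° of travel is needed.

Run:
```python
from h import *
t=robot.camera('top');s=robot.camera('side')
f=lambda c,p,o,k:ray(c,(p[0]+.5)/k-.5+o[0],(p[1]+.5)/k-.5+o[1],.115)
ang=lambda p,c:np.degrees(np.arctan2(*(p-c)[:2][::-1]))
piv=f(t,(298,191),(250,130),3);b=f(t,(368,237),(250,130),3);m=f(t,(340,218),(250,130),3);print(piv,b,np.hypot(*(b-piv)[:2]),ang(b,piv),ang(m,piv))
ps=f(s,(580,140),(270-130,130),3);bs=f(s,(651,125),(270-130,130),3);print(ps,bs,np.hypot(*(bs-ps)[:2]),ang(bs,ps))
c=t['image'][170:225,335:395,::-1]; c=np.clip(c.astype(float)*2.5,0,255).astype(np.uint8)
d=s['image'][155:200,325:385+0,::-1]; d=np.clip(d.astype(float)*2.5,0,255).astype(np.uint8)
cv2.imwrite('pics/p8.png',np.hstack([cv2.resize(c,(384,352),interpolation=2),cv2.resize(d,(400,352),interpolation=2)]))
```

```text
[ 0.57867944 -0.11162927  0.115     ] [ 0.52986363 -0.18844553  0.115     ] 0.09101494856544147 -122.43547081293536 -121.85484386849905
[ 0.5822663  -0.11174094  0.115     ] [ 0.53417889 -0.17288541  0.115     ] 0.07778845866443324 -128.18347989144118
```

View pics/p8.png

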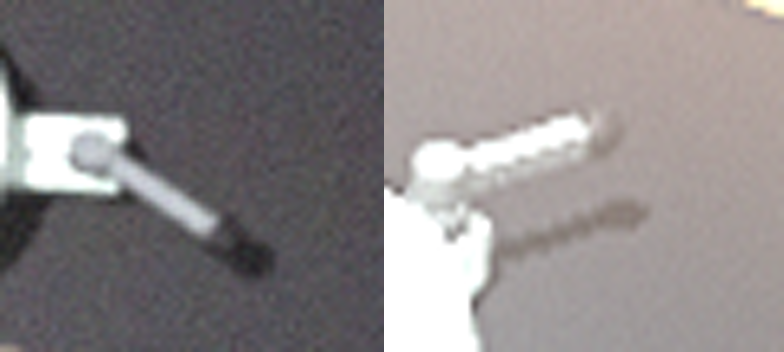

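The push torque at the stop was about 1.2 N m, against 0.2 N m of friction, and its direction was normal to the lever, so the lever is home. The arm hasn't moved.

```bash
python3 -c "
from workcell import robot
print(robot.hand_in())"
```

```text
the job is handed in; nothing more can be done
None
```

The job is handed in: the index arm points at the ring gauge to within about 0.5°, and I judge the clamp lever fully home because the push met a firm stop at about 20 N. The pictures put its travel at about 75–79° from where it started, against 80° for the full range, so it probably did not start fully open. The ring gauge, disc and block look unmoved.

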